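# Load the plate exposure unit and set its exposure

### The arm

A 7-joint arm with a two-finger parallel gripper is mounted at the origin on the work surface. World frame = base frame: x ahead of the robot, y to its left, z up, the work surface at z = 0. Lengths are in mm, angles in rad, forces in N, time in s.
With the tool pointing down it reaches from about 425 to 950 mm from the base axis. Payload 4.7 kg.
Tool frame: the origin (TCP) lies between the finger pads; the fingertips stand 25 mm ahead of it and the grasp point (between the pads) lies 6 mm ahead of it; z points along the fingers, y is the line along which they close (so a half turn about z gives the same grasp; the last joint's range is limited). The gripper opens to 85 mm and grips with 20 to 120 N. Pads are 22 mm wide; open, the fingers measure 114 mm over their backs; the gripper's body (76 mm by 85 mm) begins 54 mm behind the grasp point. The pads swing forward as they close: fully open they stand 13 mm farther back than shut.
Start: joints at [1.144, 0.469, -0.049, 1.532, 0.024, 1.141, -0.082], TCP at [261.534, -622.291, 256.335] pointing down, gripper open.
Joint ranges: [-2.59, 2.59], [-0.33, 1.99], [-1.39, 1.29], [0.1, 2.45], [-1.04, 4.18], [0.21, 1.99], [-2.66, 2.66]. Speed limits (rad/s): [2.57, 2.57, 3.14, 3.14, 3.14, 3.14, 3.14].

### API

Orientations are given as a rotation vector (axis times angle).
In Python, from station import arm gives the robot as it stands. The module is installed in compiled form; this text tells all that it offers. Calls block until the motion is done:
- arm.move_ptp(position, orientation): joint-space move of the TCP to a pose.
- arm.servo_line(position, orientation=None, feed=150): straight line of the TCP; orientation=None keeps the orientation; feed is the mean speed in mm/s.
- arm.set_joints(angles): joint-space move.
- arm.gripper_to(opening, f_grip=None): finger opening in mm; f_grip is the grip in N (None keeps the last); returns when the fingers have stopped.
- arm.pause(seconds).
- arm.solve_ik(position, orientation): joint angles nearest the present ones, or None.
- arm.sense(): the state.
- arm.read_camera(name): name is "scene" or "top" or "wrist"; returns the picture (480x640x3 uint8, red, green, blue); there is no depth.
- arm.camera_model(name): a dict with "intrinsics" (3x3 intrinsics, pixels), "T" (4x4, takes a point from camera to world coordinates). Camera axes: x right, y down, z forward; pixel columns grow to the right and rows downward; lengths in mm; the calibration is good to about 2 mm. A picture is of the moment at which its call begins: read the wrist's pose just before it. camera_model takes no time and is no camera call; for the wrist camera it gives the pose at the moment of the call.
A pose or a line that the arm cannot do raises arm.MotionError and nothing moves.
- arm.sign_off(): hands the job in; it is judged then, once.
The state is a dict: "clock": time; "joints": joint angles; "qd": joint speeds; "effort": joint torques, N m; "ee_pos": TCP position; "ee_rot": TCP orientation; "contact_force": force on the tool from outside, world axes, zero at the start; "wrist_torque": the same for the moment, N m; "opening": finger opening in mm; "gripper_force": force on a finger pad.
Only numpy, scipy, OpenCV 4.12 (cv2) and the standard library are available. Lean on these libraries where they do the work, as an engineer would, in place of code of your own. Each camera call takes 0.05 s, during which the arm holds its last target. There are 200 camera calls.

### The job

Get the exposure unit ready: lay the small plywood-backed print block flat on the glass, squarely over the negative so that the negative's whole dark picture is covered, shut the lid fully, and set the exposure selector to its two-dot mark, clicked home. Leave the other things on the bench where they are.

Things in the scene. Friction and masses are not known exactly. Their poses are not given: they have to be found in the camera images.
- unit: tabletop UV exposure unit: grey sheet-metal case 260 mm deep (x) by 370 wide (y) by 90 high. Origin: centre of its underside; x to its back, y to its left seen from the robot, z up. Glass bed x -105 to 95, y -50 to 160 mm, sunk 14 mm below the case top (glass at z = 76), covered by a hinged lid. Black control strip, y -180 to -82, beside the lid on the right at z = 90, with the selector.
- lid (a joint): lid angle, rad: 0 = fully shut, growing as it opens (1.57 = upright; stop at 1.75). Stiff friction hinge: it stays where left; 1 to 6 N near the free edge closes it. Pan 16 mm thick, 253 wide, free edge 240 mm from the hinge, with a black lip at mid edge (70 wide, 6 thick, 20 mm beyond the edge). Shut, its top is 107 mm above the bench, clearing a 9 mm block on the glass by 6 mm.
- lid_hinge (a point): middle of the lid's hinge line, level with the lid's underside (in the unit's frame x = 120, y = 55, z = 91 mm). The frame turns with the lid: y along the hinge (as the unit's y), -x from the hinge to the free edge, z out of the lid's outer (upper) face
- lid_edge (a point): middle of the lid's free edge on its outer (upper) face: 240 mm along -x and 16 mm along z from lid_hinge, same axes
- selector (a joint): exposure selector's angle, rad, growing clockwise from above. Four clicks 40 degrees apart: 0 = off (marked by a short bar), 0.698 = one dot, 1.396 = two dots, 2.094 = three dots (rows of white dots running outward from the knob on the panel). Let go within 15 degrees of a click it snaps in; leaving a click takes about 0.1 N m. Starts at off, at one dot or between them.
- selector_grip (a point): on the knob's vertical axis, 25 mm above the strip (unit frame x -15, y -132, z 115 mm): the grip height. Black skirt 42 mm across, 9 mm high, under a grey bar 40 long, 13 thick, its top 37 mm above the strip. x lies along the bar to its pointer end (white line): at off 60 degrees left of the unit's x, one dot 20 left, two dots 20 right, three dots 60 right. The shut lid is 60 mm from the axis.
- negative: film negative taped on the glass (fixed, too thin to feel): clear-grey film 116 x 76 mm with a dark picture 84 x 44 mm in its middle. Origin: centre, on the glass; x along its length
- block: small print block, loose on the bench, already face down: 100 mm (x) by 60 mm (y), 9 mm thick, plywood back up, 40 to 75 g. Origin: centre of its underside, z up
- block_center (a point): centre of the print block, 4.5 mm above its underside, same axes
- lino: bystander: bigger carved lino block 150 x 100 mm, 12 mm thick, lying flat; origin: centre of its underside
- tin: bystander: ink tin, 72 mm diameter, 55 mm high, upright; origin: centre of its underside
- brayer: bystander: ink roller lying on the bench, roller 90 mm wide and 32 mm thick at its origin (on the bench), handle reaching about 150 mm along -x
Things that resemble listed ones, but are neither listed nor needed, are in the scene too. Of the things that look like the block, take the one that is farthest from the robot's base at the start.

How it is judged:
By the outcome, as a careful person would: the job done as asked, in the order asked, and still so for the second after the job is handed in, with the robot touching nothing.
It also fails if it takes over 72 s, if anything falls off the work surface, if the arm or the gripper's body presses on something with over 40 N, if the wrist force passes 120 N, or if a joint passes its speed limit or range.

## Working session

There is one attempt and no reset: what is moved stays moved. The work goes in short steps, each a Python script; the robot and the scene stay as the last script left them, time stands still between calls to the robot, and variables do not carry over. Pictures are saved under pics/ and viewed, at most 10 in all, crops included, and the job is handed in when it is done.

```bash
mkdir -p pics; ls
python3 - <<'E'
from station import arm
import cv2,numpy as np
for n in("scene","top"):
    im=arm.read_camera(n); cv2.imwrite(f"pics/{n}0.png",im[:,:,::-1])
    m=arm.camera_model(n); print(n,np.round(m["intrinsics"],1).tolist(),np.round(m["T"],3).tolist())
m=arm.camera_model("wrist");print(np.round(m["intrinsics"],1).tolist(),np.round(m["T"],3).tolist())
s=arm.sense();print(s)
E
```

```text
pics
scene [[517.7, 0.0, 315.7], [0.0, 517.7, 244.9], [0.0, 0.0, 1.0]] [[-0.974, 0.123, -0.191, 737.453], [0.227, 0.6, -0.768, 1028.162], [0.02, -0.791, -0.612, 891.199], [0.0, 0.0, 0.0, 1.0]]
top [[444.5, 0.0, 328.2], [0.0, 444.5, 242.0], [0.0, 0.0, 1.0]] [[0.203, -0.959, 0.2, 307.748], [-0.979, -0.199, 0.039, -17.348], [0.003, -0.203, -0.979, 1025.97], [0.0, 0.0, 0.0, 1.0]]
[[384.6, 0.0, 320.7], [0.0, 384.6, 239.0], [0.0, 0.0, 1.0]] [[0.388, -0.887, -0.25, 325.492], [-0.922, -0.374, -0.103, -595.427], [-0.002, 0.271, -0.963, 372.952], [0.0, 0.0, 0.0, 1.0]]
{'clock': 0.1, 'joints': array([ 1.1441262 ,  0.46937143, -0.04861447,  1.53358067,  0.02410222,
        1.14099215, -0.08229734]), 'qd': array([ 0.00018485, -0.00177245, -0.00077451, -0.00288154,  0.00085804,
       -0.00093253, -0.00022138]), 'effort': array([ 6.90463039e-04, -5.11516356e+01, -4.69104317e-02, -2.38392198e+01,
        1.07540534e-02,  4.38237286e-03,  1.44573727e-05]), 'ee_pos': array([ 261.30787792, -621.84593057,  255.35657724]), 'ee_rot': array([-3.07796270e+00, -6.20442324e-01,  6.31491584e-04]), 'contact_force': array([-1.64377132,  0.22087249, -0.0342159 ]), 'wrist_torque': array([ 0.0801893 ,  0.02459358, -0.0167495 ]), 'gripper_force': 0.0, 'opening': 85.1533113362004}
```

View pics/scene0.png

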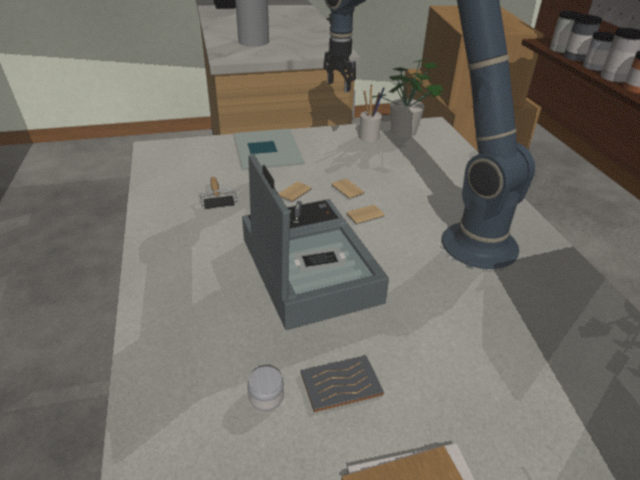

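View pics/top0.png

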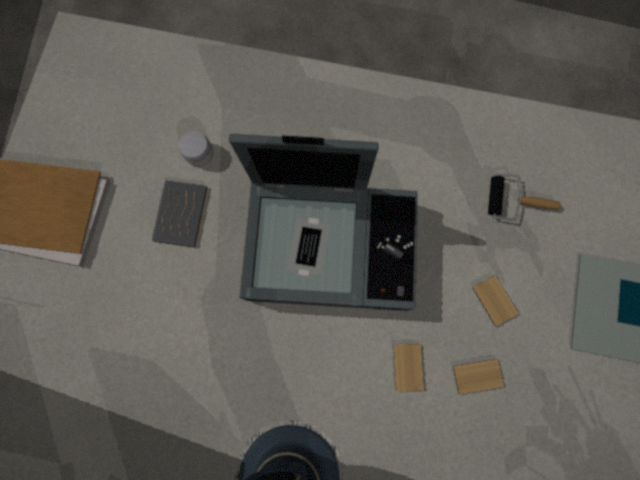

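The top view shows three plywood blocks: A at (409,367), B at (479,376) and C at (496,301). The unit stands at about (330,245) with its lid roughly upright, the negative is at (309,247) and the knob at (394,248). I'll compute the blocks' sizes and distances next.

```bash
cat > h.py <<'E'
from station import arm
import cv2,numpy as np
from scipy.spatial.transform import Rotation as R
def shot(n,f=None):
    m=arm.camera_model(n); im=arm.read_camera(n)
    if f: cv2.imwrite("pics/"+f,im[:,:,::-1])
    return im,m
def ray(m,px):
    px=np.atleast_2d(px).astype(float); K=m["intrinsics"];T=m["T"]
    d=np.c_[(px[:,0]-K[0,2])/K[0,0],(px[:,1]-K[1,2])/K[1,1],np.ones(len(px))]@T[:3,:3].T
    return T[:3,3],d
def onplane(m,px,z):
    o,d=ray(m,px); return o+d*((z-o[2])/d[:,2])[:,None]
def tri(m1,p1,m2,p2):
    A=np.zeros((3,3));b=np.zeros(3);L=[]
    for m,p in((m1,p1),(m2,p2)):
        o,d=ray(m,p);d=d[0]/np.linalg.norm(d[0]);P=np.eye(3)-np.outer(d,d);A+=P;b+=P@o;L.append((o,P))
    x=np.linalg.solve(A,b); return x,[float(np.linalg.norm(P@(x-o))) for o,P in L]
def proj(m,X):
    X=np.atleast_2d(X);T=np.linalg.inv(m["T"]);c=X@T[:3,:3].T+T[:3,3];u=c@np.array(m["intrinsics"]).T
    return u[:,:2]/u[:,2:]
def blobs(mask,amin,amax=1e9):
    mask=cv2.morphologyEx(mask.astype(np.uint8),cv2.MORPH_OPEN,np.ones((3,3)))
    c,_=cv2.findContours(mask,cv2.RETR_EXTERNAL,cv2.CHAIN_APPROX_NONE)
    return [x for x in c if amin<cv2.contourArea(x)<amax]
def rect(m,c,z):
    """min-area rectangle of a contour cast on plane z: centre, (long,short), yaw of long axis"""
    p=onplane(m,c.reshape(-1,2),z)[:,:2].astype(np.float32)
    (cx,cy),(w,h),a=cv2.minAreaRect(p)
    if w<h: w,h,a=h,w,a+90
    return np.array([cx,cy]),(w,h),(np.radians(a)+np.pi/2)%np.pi-np.pi/2
def wood(im):
    h=cv2.cvtColor(im,cv2.COLOR_RGB2HSV); return (h[...,0]>8)&(h[...,0]<28)&(h[...,1]>75)&(h[...,2]>70)
def down(yaw):
    """tool pointing down, tool y axis (closing line) at yaw from world x"""
    y=np.array([np.cos(yaw),np.sin(yaw),0]);z=np.array([0,0,-1.]);x=np.cross(y,z)
    return R.from_matrix(np.c_[x,y,z]).as_rotvec()
def best(p,yaw,ref=None):
    q0=arm.sense()["joints"] if ref is None else ref; o=[]
    for k in(0,np.pi):
        r=down(yaw+k);q=arm.solve_ik(p,r)
        if q is not None:o.append((np.abs(np.array(q)-q0).max(),r,q))
    return min(o,key=lambda t:t[0])[1:] if o else (None,None)
E
python3 - <<'E'
from h import *
im=cv2.imread("pics/top0.png")[:,:,::-1];m=arm.camera_model("top")
for c in blobs(wood(im),300,3000):
    p,s,a=rect(m,c,9);print(c.reshape(-1,2).mean(0).round(),p.round(),np.round(s),round(np.degrees(a)),"r",np.hypot(*p).round())
for n,px,z in(("strip",[[370,195],[416,197],[413,303],[366,299]],90),("case",[[250,187],[417,192],[415,307],[244,300]],90),("neg",[309,247],76),("knob",[394,248],115),("lip",[[283,140],[322,141]],300)):
    print(n,onplane(m,px,z)[:,:2].round().tolist())
cv2.imwrite("pics/crop1.png",cv2.resize(im[220:420,370:540][:,:,::-1],None,fx=3,fy=3,interpolation=cv2.INTER_CUBIC)[:600])
T=np.array(arm.camera_model("wrist")["T"]);s=arm.sense();Rt=R.from_rotvec(s["ee_rot"]).as_matrix()
print((Rt.T@(T[:3,3]-s["ee_pos"])).round(1),(Rt.T@T[:3,:3]).round(3).tolist())
E
```

```text
[478. 376.] [ 287. -362.] [101.  60.] -69 r 462.0
[408. 367.] [ 275. -207.] [99. 60.] 13 r 344.0
[495. 301.] [ 460. -377.] [100.  61.] 39 r 595.0
strip [[621.0, -49.0], [637.0, -149.0], [407.0, -180.0], [395.0, -83.0]]
case [[585.0, 214.0], [649.0, -149.0], [400.0, -186.0], [341.0, 167.0]]
neg [[482.0, 59.0]]
knob [[509.0, -118.0]]
lip [[618.0, 126.0], [630.0, 59.0]]
[  69.4    0.3 -117.6] [[0.0, -0.963, -0.271], [1.0, 0.001, -0.0], [0.001, -0.271, 0.963]]
```

View pics/crop1.png

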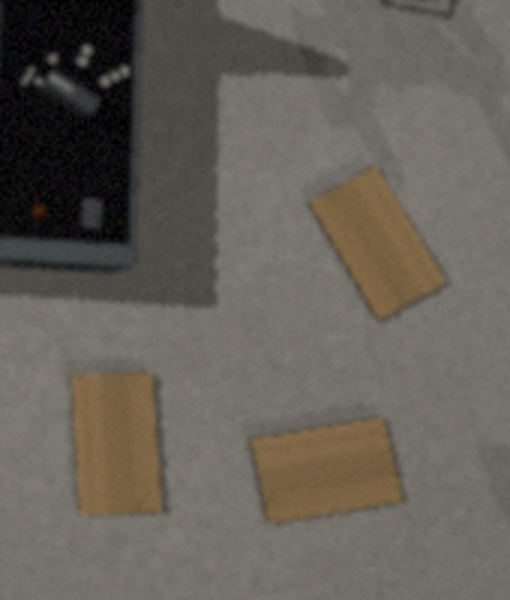

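C is the block meant: top pixel (496,301), crop (378,243), 595 mm from the base against 344 and 462 mm for A and B. All three are 100 x 60. I'll take close wrist views of C and of the unit next.

Run:
```python
from h import *
import pickle
def look(p,yaw,name):
    r,q=best(p,yaw)
    if r is None: print("no ik",p);return
    arm.move_ptp(p,r); im,m=shot("wrist",name); m={k:np.array(v) for k,v in m.items()}; pickle.dump(m,open("pics/"+name+".pkl","wb")); print(name,arm.sense()["clock"].round(2)); return im,m
V=[look([450,-340,230],np.radians(130),"b1.png"),look([430,-440,190],np.radians(130),"b2.png")]
Q=[]
for im,m in V:
    cs=[(np.linalg.norm(rect(m,c,9)[0]-[460,-377]),c) for c in blobs(wood(im),1500)]
    c=min(cs,key=lambda t:t[0])[1]
    print([np.round(x,2) for x in rect(m,c,9)]); Q.append(cv2.boxPoints(cv2.minAreaRect(c)).mean(0))
print("tri",tri(V[0][1],Q[0],V[1][1],Q[1]))
U=[look([440,30,330],np.radians(100),"u1.png"),look([470,-60,280],np.radians(100),"u2.png")]
a=np.hstack([u[0] for u in U])[:,:,::-1]; cv2.imwrite("pics/u12.png",cv2.resize(a,(800,300),interpolation=cv2.INTER_AREA))
print(arm.sense()["ee_rot"])
```

```text
Traceback (most recent call last):
AttributeError: 'float' object has no attribute 'round'
```

Run:
```python
from h import *
import pickle
def look(p,yaw,name):
    r,q=best(p,yaw)
    if r is None: print("no ik",p);return
    arm.move_ptp(p,r); im,m=shot("wrist",name); m={k:np.array(v) for k,v in m.items()}; pickle.dump(m,open("pics/"+name+".pkl","wb")); print(name,round(arm.sense()["clock"],2)); return im,m
V=[look([450,-340,230],np.radians(130),"b1.png"),look([430,-440,190],np.radians(130),"b2.png")]
Q=[]
for im,m in V:
    cs=[(np.linalg.norm(rect(m,c,9)[0]-[460,-377]),c) for c in blobs(wood(im),1500)]
    c=min(cs,key=lambda t:t[0])[1]
    print([np.round(x,2) for x in rect(m,c,9)]); Q.append(cv2.boxPoints(cv2.minAreaRect(c)).mean(0))
print("tri",tri(V[0][1],Q[0],V[1][1],Q[1]))
U=[look([440,30,330],np.radians(100),"u1.png"),look([470,-60,280],np.radians(100),"u2.png")]
a=np.hstack([u[0] for u in U])[:,:,::-1]; cv2.imwrite("pics/u12.png",cv2.resize(a,(800,300),interpolation=cv2.INTER_AREA))
print(arm.sense()["ee_rot"])
```

```text
b1.png 1.73
b2.png 2.3
[array([ 462.83, -377.98]), array([99.03, 59.16]), np.float64(0.69)]
[array([ 462.69, -378.4 ]), array([98.85, 59.27]), np.float64(0.69)]
tri (array([ 464.72135134, -376.49389906,   12.29996697]), [0.43626990217902345, 0.4362699021788725])
u1.png 4.13
u2.png 4.69
[-3.12893446e+00 -2.73201538e-01  3.87396988e-04]
```

View pics/u12.png

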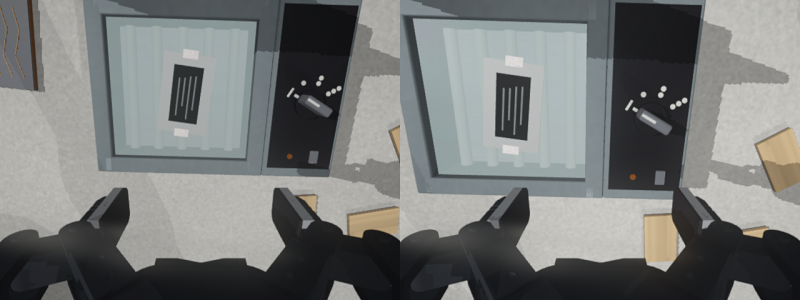

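u1 (left) and u2 (right) show the negative clearly, at full-res (296,152) and (186,180), and the knob with its pointer near the "off" bar. Next I'll measure the picture, the knob and the strip from both views.

Run:
```python
from h import *
import pickle
D=[]
for n in("u1.png","u2.png"):
    im=cv2.imread("pics/"+n)[:,:,::-1];m=pickle.load(open("pics/"+n+".pkl","rb"));g=im.max(2)
    print(n,"tcp cam",m["T"][:3,3].round())
    mask=np.zeros_like(g); mask[:300]=(g[:300]<75)
    pic=[c for c in blobs(cv2.morphologyEx(mask,cv2.MORPH_CLOSE,np.ones((9,9))),1500) ]
    for c in pic:
        x,y,w,h=cv2.boundingRect(c); r=rect(m,c,76)
        if abs(r[1][0]-84)<12 and abs(r[1][1]-44)<10:
            print(" picture",r[0].round(1),np.round(r[1],1),np.degrees(r[2]).round(1)); D.append((m,cv2.boxPoints(cv2.minAreaRect(c)).mean(0)))
        elif w*h>15000:
            print(" strip bbox",x,y,w,h)
            # left edge
            pts=[]
            cc=c.reshape(-1,2)
            for v in range(y+90,y+h-15,2):
                pts.append([cc[cc[:,1]==v][:,0].min(),v])
            P=onplane(m,pts,90)[:,:2].astype(np.float32); vx,vy,x0,y0=cv2.fitLine(P,cv2.DIST_HUBER,0,.01,.01).ravel()
            print(" strip left edge",x0,y0,"yaw",np.degrees(np.arctan(vy/vx)))
            sub=im[y:y+h,x:x+w]
            gm=(g>60)&(g<260); z=np.zeros_like(gm); 
            inner=cv2.fillPoly(np.zeros_like(g),[cv2.convexHull(c)],1)
            inner=cv2.erode(inner,np.ones((7,7)))
            for b in blobs(gm&(inner>0),25):
                r=rect(m,b,90); print("  in strip",b.reshape(-1,2).mean(0).round(),cv2.contourArea(b),r[0].round(),np.round(r[1]),np.degrees(r[2]).round(), im[tuple(b[0,0][::-1])])
if len(D)==2: print("tri",tri(D[0][0],D[0][1],D[1][0],D[1][1]))
im=cv2.imread("pics/u2.png")[90:290,330:530]
cv2.imwrite("pics/knob.png",cv2.resize(im,None,fx=3,fy=3,interpolation=cv2.INTER_CUBIC))
```

```text
u1.png tcp cam [509.  41. 447.]
 picture [485.7  60.2] [82.9 42.9] 1.8
 strip bbox 427 0 147 271
 strip left edge 498.66742 -69.489296 yaw 8.4690275
  in strip [463. 250.] 55.0 [ 422. -114.] [8. 8.] 16.0 [83 51 31]
  in strip [501. 251.] 273.0 [ 428. -151.] [21. 14.] 9.0 [61 63 66]
  in strip [504. 168.] 853.5 [ 506. -131.] [54. 16.] 73.0 [59 62 66]
  in strip [474. 153.] 40.5 [513. -99.] [8. 5.] 69.0 [72 73 72]
  in strip [464. 148.] 69.5 [516. -89.] [15.  5.] -20.0 [86 87 85]
  in strip [533. 145.] 149.0 [ 529. -150.] [24.  8.] -52.0 [95 97 94]
  in strip [485. 132.] 45.5 [ 533. -104.] [7. 6.] -80.0 [87 88 86]
  in strip [512. 129.] 102.5 [ 540. -126.] [15.  8.] -11.0 [101 102 100]
  in strip [443.  90.] 1005.5 [551. -61.] [159.  14.] 7.0 [64 70 73]
u2.png tcp cam [539. -49. 397.]
 picture [485.5  60.3] [82.8 43. ] 1.9
 strip bbox 332 0 151 300
 strip left edge 489.28232 -71.261215 yaw 8.290445
  in strip [372. 283.] 75.0 [ 422. -114.] [9. 8.] -80.0 [74 52 42]
  in strip [416. 284.] 341.0 [ 427. -151.] [20. 14.] 10.0 [71 73 77]
  in strip [402. 192.] 1098.0 [ 503. -121.] [58. 15.] 69.0 [92 93 92]
  in strip [366. 168.] 91.0 [516. -89.] [16.  5.] -21.0 [94 95 93]
  in strip [446. 165.] 205.0 [ 529. -150.] [24.  8.] -53.0 [87 88 87]
  in strip [389. 151.] 67.0 [ 533. -104.] [7. 7.] -80.0 [76 77 76]
  in strip [419. 147.] 138.5 [ 539. -126.] [16.  7.] -12.0 [96 98 96]
  in strip [338.  95.] 904.0 [562. -58.] [124.   6.] 9.0 [87 96 99]
  in strip [360.   2.] 84.5 [629. -61.] [17.  2.] -80.0 [87 95 98]
tri (array([487.06190481,  60.82508722,  75.69272559]), [0.04727196531016884, 0.04727196531008661])
```

View pics/knob.png

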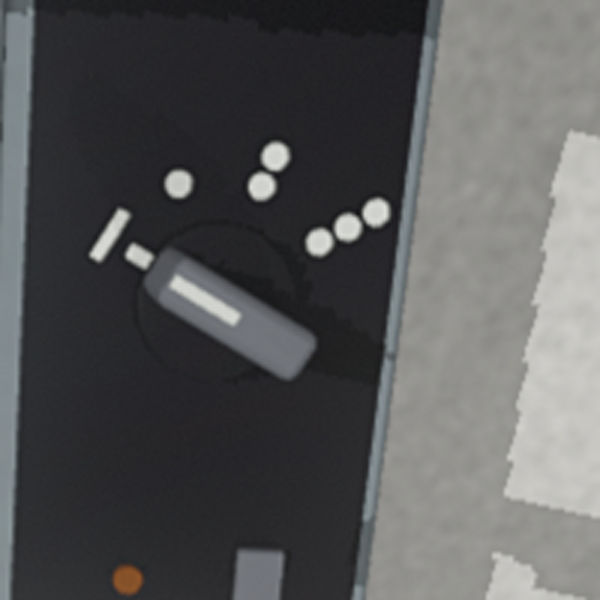

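The crop shows the knob's pointer at (140,255), facing the off bar at (110,235). One dot is at (178,184), two dots at about (268,171) and three dots at about (347,228). I'll pick up block C and lay it on the negative at (486,60.4), yaw 1.8°.

Run:
```python
from h import *
b=np.array([463.3,-378.0]);yb=0.69+np.pi/2
t=np.array([486.0,60.4]);yt=np.radians(1.85)+np.pi/2
# choose branches with the same physical turn: block yaw 39.5 -> 1.85
r,q=best([*b,120],yb)
arm.gripper_to(85)
arm.move_ptp([*b,120],r); arm.servo_line([*b,27.5],feed=120)
s=arm.sense();print("down",s["ee_pos"].round(1),s["contact_force"].round(1))
arm.gripper_to(40,f_grip=35); s=arm.sense();print("grip",s["opening"],s["gripper_force"],s["ee_pos"].round(2))
zg=s["ee_pos"][2]
arm.servo_line([*b,220],feed=200)
s=arm.sense();print("lift",s["opening"],s["gripper_force"],s["contact_force"].round(1),s["clock"])
rt,qt=best([*t,230],yt); arm.move_ptp([*t,230],rt); s=arm.sense(); print(s["ee_pos"].round(1),s["joints"].round(2),s["clock"])
im,m=shot("wrist","held.png"); im,m=shot("scene"); cv2.imwrite("pics/h2.png",np.hstack([cv2.imread("pics/held.png")[::2,::2],cv2.resize(im[100:340,180:500][:,:,::-1],(320,240))]))
print("zg",zg)
```

```text
down [ 463.9 -378.3   28.2] [-0.4 -0.7 -0. ]
grip 56.501773216108795 35.6237518787384 [ 463.78 -378.36   29.09]
lift 39.77483859473916 0.0 [-0.1  0.1 -0.1] 8.7167
[486.3  59.3 229.7] [ 0.51  0.3  -0.86  1.96  0.27  1.    1.13] 10.3333
zg 29.09412944499307
```

View pics/h2.png

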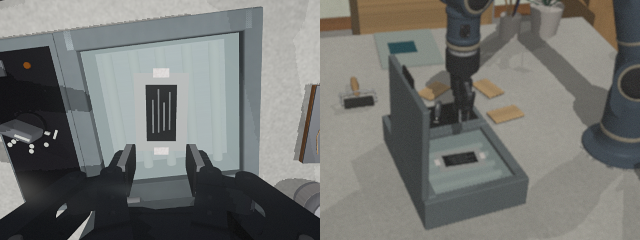

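The block slipped out on closing: the left half shows empty fingers, and the right half shows the block still at its place on the bench. The finger tips were too high, because the pads sit further back when open. I'll look again, then go down until they touch the bench and grip lower.

```bash
cat >> h.py <<'E'
def touch(z0,zmin,step=1.5,f=2.0,feed=30):
    """step straight down until the upward contact force grows by f"""
    s=arm.sense();p=s["ee_pos"].copy();f0=s["contact_force"][2];z=z0
    while z>zmin:
        z-=step;arm.servo_line([p[0],p[1],z],feed=feed);s=arm.sense()
        if abs(s["contact_force"][2]-f0)>f:return s,True
    return s,False
E
python3 - <<'E'
from h import *
p=[455,-385,220];yb=0.69+np.pi/2
r,q=best(p,yb); arm.gripper_to(85); arm.move_ptp(p,r)
im,m=shot("wrist","b3.png")
c=min(((np.linalg.norm(rect(m,c,9)[0]-[463,-378]),c) for c in blobs(wood(im),1500)),key=lambda t:t[0])[1]
x,sz,a=rect(m,c,9); print(x.round(1),np.round(sz,1),np.degrees(a).round(1))
if np.linalg.norm(x-[463,-378])<25 and abs(sz[0]-100)<5:
    r,q=best([*x,100],a+np.pi/2); arm.move_ptp([*x,100],r); arm.gripper_to(72); arm.servo_line([*x,30],r,feed=120)
    s,t=touch(30,14); print("touch",t,s["ee_pos"].round(1),s["contact_force"].round(1),s["opening"],s["clock"])
E
```

```text
[ 465.6 -382.8] [98.8 59.2] 39.4
touch True [ 466.3 -383.    16.8] [-0.3  0.7  2.7] 71.83294376834284 16.4667
```

Run:
```python
from h import *
s=arm.sense();x=s["ee_pos"][:2]
arm.servo_line([*x,s["ee_pos"][2]+3.7],feed=40)
arm.gripper_to(45,f_grip=35); s=arm.sense();print("grip",s["opening"],s["gripper_force"],s["ee_pos"].round(2),s["contact_force"].round(1))
zg=s["ee_pos"][2]
arm.servo_line([*s["ee_pos"][:2],200],feed=200)
s=arm.sense();print("lift",s["opening"],s["gripper_force"],s["contact_force"].round(1),s["clock"],"zg",zg)
if s["gripper_force"]>10:
    t=[486.0,60.4];rt,qt=best([*t,230],np.radians(1.85)+np.pi/2); arm.move_ptp([*t,230],rt); s=arm.sense(); print(s["ee_pos"].round(1),s["joints"].round(2),s["clock"],s["opening"])
    im,m=shot("wrist","held2.png")
    for c in blobs(wood(im),1500): print(rect(m,c,210+12)[0],np.degrees(rect(m,c,222)[2]),rect(m,c,222)[1],cv2.boundingRect(c))
```

```text
grip 58.58578673461993 38.180174455046654 [ 466.45 -383.01   20.7 ] [-0.6 -0.   1.5]
lift 58.76857146894926 37.88500785827637 [ 0.4 -0.2 -1.3] 18.0333 zg 20.69847467762824
[486.3  59.4 229.7] [ 0.52  0.31 -0.87  1.96  0.28  1.    1.12] 19.6667 58.98224993883493
[481.04849243  59.43540192] 1.7871472835540774 (90.91593170166016, 58.07392501831055) (234, 186, 175, 234)
```

Run:
```python
from h import *
t=[486.0,61.2]
arm.servo_line([*t,103],feed=150); s=arm.sense();print(s["ee_pos"].round(1))
s,k=touch(103,92,step=1,f=2.5,feed=30); print("touch",k,s["ee_pos"].round(1),s["contact_force"].round(1))
arm.gripper_to(72); print(arm.sense()["opening"])
p=arm.sense()["ee_pos"]; arm.servo_line([p[0],p[1],180],feed=150); arm.servo_line([440,p[1],300],feed=250)
im,m=shot("wrist","pl.png");s=arm.sense();print(s["clock"],s["ee_pos"].round(1))
for c in blobs(wood(im),1500):
    r=rect(m,c,85); print(r[0].round(1),np.degrees(r[2]).round(1),np.round(r[1],1))
im2,_=shot("top")
cv2.imwrite("pics/pl2.png",np.hstack([cv2.resize(im[:,:,::-1],(400,300)),cv2.resize(im2[100:340,210:530][:,:,::-1],(400,300))]))
```

```text
[486.7  61.5 103.7]
touch True [486.8  61.5  96.6] [-2.7 -1.5  5.9]
72.17386360193608
24.175 [439.4  60.8 298.3]
[486.   61.6] 1.8 [98.9 58.8]
[ 306.3 -154.3] 13.2 [58.6 50.5]
```

View pics/pl2.png

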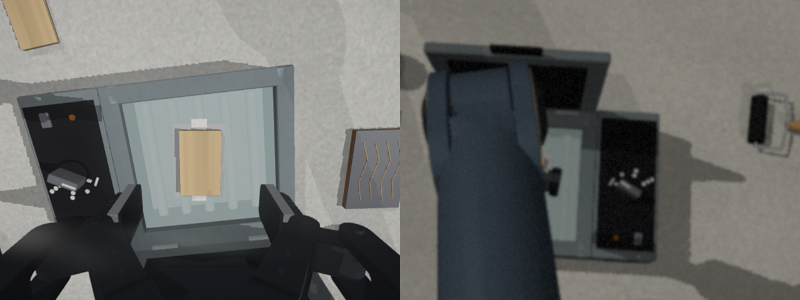

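The block lies flat over the negative at (486.0,61.6), yaw 1.8°, against the negative's centre (486,60.5), so it fully covers the picture. Next I'll estimate the lid angle and plan the closing arc.

```bash
cat >> h.py <<'E'
YU=np.radians(8.4);UX=np.array([np.cos(YU),np.sin(YU),0]);UY=np.array([-np.sin(YU),np.cos(YU),0]);UZ=np.array([0,0,1.])
AX=np.array([504.2,-118.8]);UO=np.r_[AX,0]-(-15*UX-132*UY)
def U(x,y,z):return UO+x*UX+y*UY+z*UZ
def lidpt(th,r,h,y=0):
    """point on the lid: r from the hinge, h out of its underside"""
    return U(120-r*np.cos(th)+h*np.sin(th),55+y,91+r*np.sin(th)+h*np.cos(th))
def tippose(th,r,w=12,y=0,gap=0): # TCP for finger's lower corner on outer face
    p=lidpt(th,r,16+gap,y)+w*UX; return p+[0,0,25]
E
python3 - <<'E'
from h import *
m=arm.camera_model("top");ms=arm.camera_model("scene")
print("UO",UO.round(1))
for th in(1.35,1.45,1.55,1.65,1.75):
    print(th,"top",[proj(m,lidpt(th,240,0,y))[0].round().tolist() for y in(126,-126)],"lip",proj(m,lidpt(th,250,8))[0].round().tolist(),"scene corner out/in left",[proj(ms,lidpt(th,240,h,126))[0].round().tolist() for h in(16,0)])
r=down(YU+np.pi/2+0); s=arm.sense(); 
R0=R.from_rotvec(s["ee_rot"]).as_matrix(); print("tool y now",R0[:,1].round(2))
for k in(0,np.pi):
    r=down(YU+np.pi/2+k)
    print(k,[None if (q:=arm.solve_ik(p,r)) is None else np.round(q,2).tolist() for p in [U(220,55,480)]+[tippose(th,180+35*min(1,th/1.57)) for th in(1.7,1.2,.8,.4,0)]])
E
```

```text
UO [499.8  14.    0. ]
1.35 top [[226.0, 168.0], [377.0, 176.0]] lip [301.0, 166.0] scene corner out/in left [[305.0, 208.0], [313.0, 208.0]]
1.45 top [[227.0, 153.0], [378.0, 162.0]] lip [302.0, 151.0] scene corner out/in left [[294.0, 210.0], [301.0, 209.0]]
1.55 top [[228.0, 140.0], [378.0, 148.0]] lip [303.0, 137.0] scene corner out/in left [[282.0, 212.0], [290.0, 211.0]]
1.65 top [[230.0, 127.0], [379.0, 135.0]] lip [304.0, 123.0] scene corner out/in left [[270.0, 215.0], [278.0, 213.0]]
1.75 top [[232.0, 114.0], [379.0, 123.0]] lip [305.0, 111.0] scene corner out/in left [[258.0, 220.0], [266.0, 217.0]]
tool y now [-0.03  1.    0.  ]
0 [[0.27, 0.61, -0.97, 1.0, 0.5, 1.74, 1.21], [0.41, 0.6, -0.99, 1.41, 0.5, 1.4, 1.13], [0.51, 0.39, -0.95, 1.68, 0.34, 1.25, 1.2], [0.56, 0.3, -0.94, 1.88, 0.27, 1.1, 1.24], [0.55, 0.3, -0.91, 2.04, 0.3, 0.93, 1.2], [0.48, 0.39, -0.85, 2.14, 0.42, 0.78, 1.08]]
3.141592653589793 [[0.02, 0.49, -0.39, 1.03, 0.18, 1.65, -1.74], [0.04, 0.44, -0.36, 1.43, 0.16, 1.29, -1.75], [0.16, 0.29, -0.47, 1.7, 0.14, 1.19, -1.77], [0.23, 0.21, -0.52, 1.9, 0.12, 1.06, -1.77], [0.22, 0.22, -0.51, 2.06, 0.14, 0.9, -1.79], [0.14, 0.3, -0.43, 2.16, 0.19, 0.72, -1.84]]
```

Observed lid corner pixels match an angle of about 1.55. Closing it now from behind.

Run:
```python
from h import *
r=down(YU+np.pi/2)
arm.gripper_to(0,f_grip=30)
p0=tippose(1.55,215,gap=45)
arm.servo_line([440,61,430],feed=300)
arm.move_ptp([p0[0],p0[1],470],r); arm.servo_line(p0,feed=200); s=arm.sense();print(s["clock"],s["ee_pos"].round(1),s["contact_force"].round(1),s["opening"])
f0=s["contact_force"].copy()
p=tippose(1.6,215,gap=2);arm.servo_line(p,feed=120)
ths=list(np.arange(1.5,0.05,-0.1))
for th in ths:
    arm.servo_line(tippose(th,180+35*min(1,th/1.57)),feed=110); s=arm.sense(); df=s["contact_force"]-f0
    print(round(th,2),df.round(1),(s["ee_pos"]).round(0),round(s["clock"],1))
    if np.linalg.norm(df)>30: print("STOP");break
```

```text
27.2917 [678.4  96.3 334.3] [0.4 0.2 0.8] 0.03169614544986816
1.5 [-0.7  0.2 -0.7] [624.  88. 330.] 28.1
1.4 [-0.6 -0.4 -0.6] [602.  85. 327.] 28.4
1.3 [-0.8  0.7 -1.3] [582.  82. 321.] 28.8
1.2 [ 0.3  0.4 -0.7] [563.  79. 314.] 29.1
1.1 [ 0.3 -0.5 -1. ] [545.  76. 305.] 29.4
1.0 [ 0.1 -0.3 -0.5] [528.  74. 295.] 29.8
0.9 [-1.  -0.7 -0.2] [512.  71. 283.] 30.1
0.8 [-0.6 -1.3 -0.7] [497.  69. 269.] 30.4
0.7 [-0.6 -0.2 -0.6] [485.  67. 254.] 30.8
0.6 [ 0.3  0.4 -0.6] [473.  66. 238.] 31.1
0.5 [-0.3  0.3 -1.2] [464.  64. 222.] 31.4
0.4 [-0.5 -0.2  0. ] [456.  63. 204.] 31.7
0.3 [-1. -0. -0.] [450.  62. 186.] 32.0
0.2 [-0.2 -1.  -1.2] [447.  62. 168.] 32.4
0.1 [ 0.7 -1.  -0.2] [444.  61. 150.] 32.7
```

Run:
```python
from h import *
a,_=shot("scene");b,_=shot("wrist")
cv2.imwrite("pics/lid1.png",np.hstack([cv2.resize(a[100:370,180:540][:,:,::-1],(400,300)),cv2.resize(b[:,:,::-1],(400,300))]))
```

```text
(no output)
```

View pics/lid1.png

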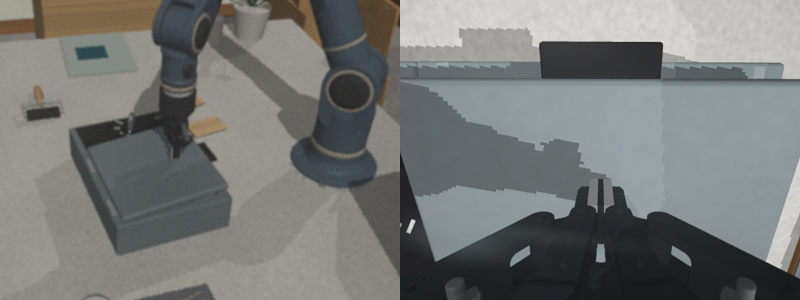

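The left half shows the lid following the fingers, nearly shut; its push force is simply small. I'll finish the press, then take a close look at the knob.

Run:
```python
from h import *
arm.servo_line(tippose(0.03,180),feed=100)
z=arm.sense()["ee_pos"][2]
s,k=touch(z,z-20,step=1.5,f=10,feed=30);print(k,s["ee_pos"].round(1),s["contact_force"].round(1),s["clock"])
p=s["ee_pos"];arm.servo_line([p[0],p[1],260],feed=250)
im,m=shot("wrist");im0,_=shot("scene")
P=[*(AX-35*UX[:2]+40*UY[:2]),230]; r,q=best(P,YU+np.pi/2); arm.gripper_to(50); arm.move_ptp(P,r)
im,m=shot("wrist","k1.png");s=arm.sense();print(s["clock"])
R0=R.from_rotvec(s["ee_rot"]).as_matrix();print("tool x",R0[:,0].round(2),"knob px",proj(m,[*AX,127]).round())
u,v=proj(m,[*AX,115])[0].astype(int); x0=int(np.clip(u-110,0,420)); y0=int(np.clip(v-100,0,280))
print("crop origin",x0,y0)
cv2.imwrite("pics/k1c.png",np.hstack([cv2.resize(im[y0:y0+200,x0:x0+220][:,:,::-1],(440,400)),cv2.resize(im0[150:350,200:380][:,:,::-1],(360,400))]))
import pickle;pickle.dump({k:np.array(v) for k,v in m.items()},open("pics/k1.pkl","wb"))
```

```text
True [444.7  61.5 132. ] [-2.6 -1.  11.1] 34.0583
36.0583
tool x [-0.99 -0.15 -0.  ] knob px [[257. 302.]]
crop origin 149 194
```

View pics/k1c.png

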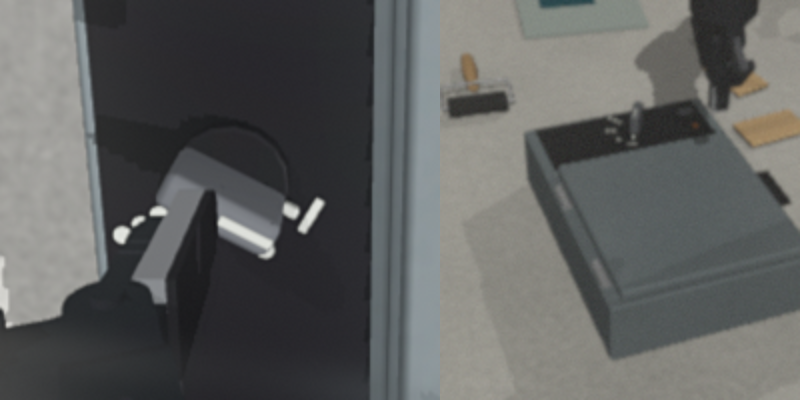

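The right half shows the lid fully shut; the tip touched at z = 107. The left half shows the bar's white line at crop (218,222)–(272,248), pointing at the off bar (311,215), with a finger hiding part of the knob. Next I'll compute the bar's angle and axis from the two views.

Run:
```python
from h import *
import pickle
m2=pickle.load(open("pics/u2.png.pkl","rb"));mk=pickle.load(open("pics/k1.pkl","rb"))
for n,m,a,b,c in(("u2",m2,(387.3,184.3),(410,196.7),(376.7,175)),("k1",mk,(285,318),(258,305),(294,298.5))):
    A,B=onplane(m,a,127)[0],onplane(m,b,127)[0];C=onplane(m,c,99)[0]
    d=A-B; ang=np.degrees(np.arctan2(d[1],d[0])); e=C[:2]-AX
    n_=np.array([-d[1],d[0]])/np.hypot(*d[:2]); print(n,A.round(1)[:2],B.round(1)[:2],"bar world deg",ang.round(1),"left of unit x",(ang-8.4).round(1),"axis off line",((AX-A[:2])@n_).round(1),"skirt mark dir",np.degrees(np.arctan2(e[1],e[0])).round(1),np.hypot(*e).round(1))
print("tri line ends",tri(m2,(387.3,184.3),mk,(285,318)),tri(m2,(410,196.7),mk,(258,305)))
for yaw0 in (60,20,-20):
  for k in(0,90,180,270):
    q=arm.solve_ik([*AX,109],down(YU+np.radians(yaw0+k))); 
    if k in(90,270): print(yaw0,k,None if q is None else np.round(q,2))
```

```text
u2 [ 510.5 -101.1] [ 504.7 -118.8] bar world deg 71.9 left of unit x 63.5 axis off line 0.5 skirt mark dir 67.6 23.6
k1 [ 512.7 -100.1] [ 506.2 -117.9] bar world deg 70.0 left of unit x 61.6 axis off line 1.5 skirt mark dir 72.0 23.7
tri line ends (array([ 510.8563426 , -100.21607306,  130.56481355]), [0.25180492105771185, 0.25180492105772007]) (array([ 505.00868478, -117.8876743 ,  129.54718942]), [0.2967702849175253, 0.29677028491752533])
60 90 [ 1.04  0.8  -1.28  2.    0.9   1.08  2.11]
60 270 [ 0.6   0.46 -0.57  2.02  0.36  0.76 -0.56]
20 90 [ 0.97  0.69 -1.12  2.    0.77  0.96  1.52]
20 270 [ 0.5   0.44 -0.43  2.02  0.27  0.73 -1.18]
-20 90 [ 0.87  0.59 -0.95  2.    0.63  0.87  0.94]
-20 270 [-0.54  0.56  0.92  2.08 -0.62  0.8  -1.01]
```

The bar sits at off (about 61° left) and the axis is at about (505,-118.3). Now I'll grip the bar and turn it 80° clockwise to two dots.

Run:
```python
from h import *
A=np.array([505.0,-118.3]);Y=lambda d:down(YU+np.radians(d+90))
arm.gripper_to(34)
arm.move_ptp([*A,200],Y(61)); arm.servo_line([*A,125],feed=100)
s=arm.sense();f0=s["contact_force"];print(s["ee_pos"].round(1),f0.round(1),s["clock"])
arm.gripper_to(5,f_grip=40);s=arm.sense();print("grip",s["opening"],s["gripper_force"],(s["contact_force"]-f0).round(1))
for d in range(53,-20,-8):
    d=max(d,-20);arm.move_ptp([*A,125],Y(d));s=arm.sense();print(d,(s["contact_force"]-f0).round(1),s["wrist_torque"].round(2),s["opening"].__round__(1),round(s["clock"],1))
    if np.linalg.norm(s["contact_force"]-f0)>30:print("STOP");break
else:
    arm.move_ptp([*A,125],Y(-20)); arm.pause(.3); arm.gripper_to(34); arm.servo_line([*A,220],feed=200)
    p=A-UX[:2]*70; arm.servo_line([*p,280],feed=250)
    a,_=shot("wrist","fin_w.png");b,_=shot("top");print(arm.sense()["clock"])
    cv2.imwrite("pics/fin.png",np.hstack([cv2.resize(a[:,:,::-1],(400,300)),cv2.resize(b[150:330,220:460][:,:,::-1],(400,300))]))
```

```text
[ 505.5 -118.1  125.4] [ 0.5 -0.7 -0. ] 38.25
grip 12.372285195183165 40.34396052360535 [-4.9  2.1  4.5]
53 [-5.3  1.8  6.8] [0.23 0.9  0.05] 12.3 38.8
45 [-4.9  1.5  7.5] [0.14 0.94 0.02] 12.1 39.1
37 [-5.3  1.7  7.8] [ 0.09  0.94 -0.06] 12.1 39.3
29 [-4.9  1.4  8. ] [ 0.12  0.91 -0.1 ] 12.1 39.6
21 [-4.8  1.   8.2] [ 0.04  0.82 -0.07] 12.3 39.8
13 [-4.   1.1  8. ] [0.02 0.91 0.04] 12.2 40.1
5 [-4.1 -0.3  6.9] [-0.09  0.85 -0.03] 12.4 40.3
-3 [-4.5  0.2  8. ] [-0.13  0.81 -0.07] 12.4 40.6
-11 [-4.9 -0.1  6.7] [-0.13  0.8  -0.08] 12.2 40.8
-19 [-4.6  0.   7.6] [-0.23  0.81 -0.03] 12.2 41.1
43.1917
```

View pics/fin.png

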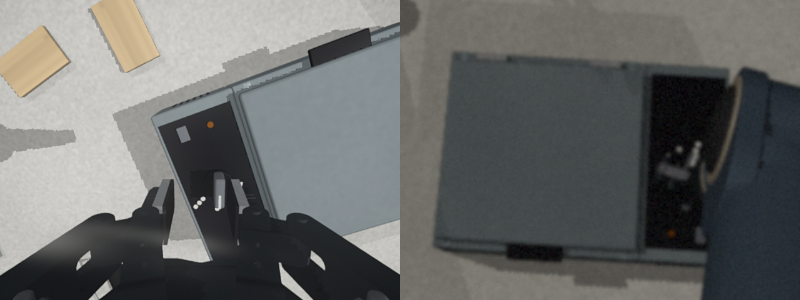

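The wrist view shows the lid shut and the bar upright at (219,190), with its white line towards the dots. The top crop is dim at the knob, so I'll check the angle numerically from a clear view.

Run:
```python
from h import *
A=np.array([505.0,-118.3])
r=down(np.radians(100)+np.pi); P=[470,-60,280]
r2=[-3.12893446e+00,-2.73201538e-01,3.87e-04]
arm.servo_line([430,-120,330],feed=250); arm.move_ptp(P,r2)
im,m=shot("wrist","chk.png"); g=im.max(2)
Z=np.zeros(g.shape,np.uint8); c=np.array([proj(m,[*(A+45*(np.cos(t)*UX[:2]+np.sin(t)*UY[:2])),95])[0] for t in np.arange(0,6.3,.1)]).astype(np.int32)
cv2.fillPoly(Z,[c],1)
for th,n in((60,"bar+line"),(140,"white")):
    for b in blobs((g>th)&(Z>0),15):
        for z in((127,) if n=="bar+line" and cv2.contourArea(b)>400 else (127,90)):
            q=rect(m,b,z); d=q[0]-A; print(n,z,cv2.contourArea(b),q[0].round(),np.round(q[1]),"long axis left of unit x",(np.degrees(q[2])-8.4).round(),"bearing",(np.degrees(np.arctan2(d[1],d[0]))-8.4).round())
# bystanders/other blocks and lid in the top view, with the arm as it stands
it,mt=shot("top")
for b in blobs(wood(it),300,3000): q=rect(mt,b,9);print("wood",q[0].round(),np.round(q[1]))
print(arm.sense()["clock"],arm.sense()["contact_force"].round(1))
```

```text
bar+line 127 156.5 [ 529. -136.] [16.  7.] long axis left of unit x -61.0 bearing -45.0
bar+line 90 156.5 [ 527. -148.] [18.  8.] long axis left of unit x -61.0 bearing -61.0
bar+line 127 97.0 [519. -84.] [14.  4.] long axis left of unit x -31.0 bearing 59.0
bar+line 90 97.0 [516. -89.] [16.  5.] long axis left of unit x -31.0 bearing 60.0
bar+line 127 71.0 [533. -97.] [6. 6.] long axis left of unit x -88.0 bearing 28.0
bar+line 90 71.0 [ 532. -104.] [7. 7.] long axis left of unit x -88.0 bearing 19.0
bar+line 127 1544.5 [ 515. -117.] [60. 18.] long axis left of unit x -20.0 bearing -3.0
white 127 153.0 [ 514. -121.] [18.  7.] long axis left of unit x -7.0 bearing -23.0
white 90 153.0 [ 511. -131.] [21.  8.] long axis left of unit x -7.0 bearing -73.0
white 127 47.0 [ 526. -132.] [6. 5.] long axis left of unit x -88.0 bearing -42.0
white 90 47.0 [ 524. -144.] [6. 5.] long axis left of unit x -88.0 bearing -61.0
white 127 48.5 [ 530. -138.] [6. 5.] long axis left of unit x 7.0 bearing -46.0
white 90 48.5 [ 529. -150.] [6. 5.] long axis left of unit x 7.0 bearing -61.0
white 127 63.0 [519. -84.] [13.  3.] long axis left of unit x -28.0 bearing 59.0
white 90 63.0 [516. -89.] [14.  4.] long axis left of unit x -28.0 bearing 60.0
white 127 33.5 [ 529. -116.] [5. 4.] long axis left of unit x 2.0 bearing -2.0
white 90 33.5 [ 527. -125.] [5. 5.] long axis left of unit x 2.0 bearing -25.0
white 127 51.5 [ 536. -116.] [6. 5.] long axis left of unit x -88.0 bearing -4.0
white 90 51.5 [ 536. -125.] [6. 6.] long axis left of unit x -88.0 bearing -21.0
white 127 45.5 [533. -97.] [5. 5.] long axis left of unit x -88.0 bearing 28.0
white 90 45.5 [ 532. -104.] [6. 5.] long axis left of unit x -88.0 bearing 19.0
white 127 47.0 [ 543. -118.] [5. 5.] long axis left of unit x -88.0 bearing -7.0
white 90 47.0 [ 543. -127.] [6. 5.] long axis left of unit x -88.0 bearing -21.0
wood [ 287. -362.] [101.  61.]
46.15 [-1.1  0.   0.5]
```

The bar points at -20°, and the dot row bears -21°, so it is clicked home. The arm is clear of everything.

```bash
python3 -c "
from station import arm
arm.pause(0.3);print(arm.sign_off())"
```

```text
the job is handed in; nothing more can be done
None
```

I handed the job in at about 46 s: the print block lies over the negative and covers its picture, the lid is fully shut, and the selector is clicked home at two dots, in that order; my first grip on the block slipped and nudged it about 5 mm on the bench.

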